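# Seat the vial tray in the autosampler and start the run

### The job

The near vial tray of the autosampler is not fully in: push it by its end along its rails with the fingertips, without lifting or tipping it, until it drops into its locating notches and sits level, fully home. Only then press the round run key all the way down and let it go. Leave the other tray and the things around undisturbed.

Things in the scene. Friction and masses are not known exactly. Their poses are not given: they have to be found in the camera images.
- sampler: benchtop vial autosampler: beige low machine, 340 (own x) x 520 (own y) mm, fixed on the bench; origin on the bench near its middle, z up. Two lanes run side by side along its own y: near lane (robot's side) centred on own x -85 mm, far lane on own x +46 mm. A housing 100 mm high runs along its far side, own x above 115 mm
- near_lane (a point): mid-point of the near lane's open (-y) end, at rail-top height, 65 mm above the bench; axes as the sampler's. Two steel rails 24 mm wide, 62 mm apart, deck between them 10 mm lower; side guides 119 mm apart reach 13 mm above the rail tops. The lane runs 435 mm along +y to the end housing. The rails have locating notches 16 mm long, 10 mm deep for the tray's feet
- end_housing (a point): middle of the top of the housing that closes the lanes at the +y end, 100 mm above the bench; axes as the sampler's; 340 (x) x 80 (y) mm. It carries the run key, a flat display and, at own x above 30 mm, a parked needle arm up to 209 mm above the bench
- tray_home (a point): fixed point of the sampler where the near tray's origin lies when it is fully home: middle of the near lane, at rail-top height (65 mm above the bench); axes as the sampler's; the tray is pushed along +y
- tray: near tray, to be slid home, loose: plate 116 (x) x 190 (y) x 6 mm with a block of vials, 46 mm high over the caps, 0.35 to 0.7 kg; origin at the centre of the plate's underside, axes as the sampler's. Four feet 4 mm high, 12 mm long ride on the rails: origin 69 mm above the bench while sliding, 65 mm once dropped home. Starts 60 to 150 mm short; sliding takes 2 to 6 N
- tray_feet (a point): midpoint between the tray's two leading feet, on the plate's underside, 75 mm ahead (+y) of its origin. The trailing feet, 75 mm behind the origin, are set closer together and have notches of their own, so the tray drops only at home, all four feet at once. There the feet have 2 mm play each way along the rails, then the notch ends stop the tray
- push_face (a point): middle of the tray's trailing end face (95 mm behind its origin, 17 mm above the plate's underside): flat upright face square to the rails, 100 mm wide, reaching from the plate's underside to 28 mm above it
- tray2: the second vial tray, the same model, already home in the far lane; leave it there; origin at the centre of the plate's underside
- run_key (a joint): travel of the run key: 0 up, 0.006 m fully down; it springs back and takes about 5 N to press fully
- run_key_top (a point): middle of the top of the run key, the only round raised key: 24 mm across, in a grey collar 40 mm across and 12 mm high, on the end housing at its corner nearest the robot; top 118 mm above the bench; pressed straight down
- spare_vial: small amber glass vial with a metal cap, loose, standing on the end housing about 100 mm from the run key; 12.6 dia x 33 tall; origin at the centre of its underside
- timer: black lab timer with a raised display, 70 x 75 x 70, on the bench off the sampler's closed (+y) end; origin at the centre of its underside
- tweezers: steel tweezers lying flat, 130 long, 7 high, on top of the housing along the sampler's far side; origin under their middle
- tube_rack: blue rack of white micro-tubes, 130 x 75 x 49, on the bench off the sampler's open (-y) end; origin at the centre of its underside
- beaker: empty glass beaker, 68 dia x 90 tall, on the bench off the sampler's open (-y) end; origin at the centre of its underside
- reagent_bottle: amber bottle with a cap, 68 dia x 145 tall, on the bench off the sampler's closed (+y) end; origin at the centre of its underside
- petri: stack of three petri dishes, 92 dia x 45 tall, on the bench off the sampler's closed (+y) end; origin at the centre of its underside
Things that resemble listed ones, but are neither listed nor needed, are in the scene too. What is shaped like the tray but purple or red is not meant.

How it is judged:
By the outcome, as a careful person would: the job done as asked, in the order asked, and still so for the second after the job is handed in, with the robot touching nothing.
It also fails if it takes over 40 s, if anything falls off the work surface, if the arm or the gripper's body presses on something with over 40 N, if the wrist force passes 120 N, or if a joint passes its speed limit or range.

### The arm

A 6-joint arm with a two-finger parallel gripper is mounted at the origin on the work surface. World frame = base frame: x ahead of the robot, y to its left, z up, the work surface at z = 0. Lengths are in m, angles in rad, forces in N, time in s.
With the tool pointing down it reaches from about 0.15 to 0.775 m from the base axis. Payload 6.1 kg.
Tool frame: the origin (TCP) lies between the finger pads; the fingertips stand 25 mm ahead of it and the grasp point (between the pads) lies 6 mm ahead of it (env.finger_overhang is the distance from the TCP to the fingertips, in m); z points along the fingers, y is the line along which they close (so a half turn about z gives the same grasp; the last joint's range is limited). The gripper opens to 85 mm and grips with 20 to 120 N. Pads are 22 mm wide; open, the fingers measure 114 mm over their backs; the gripper's body (76 mm by 85 mm) begins 54 mm behind the grasp point. The pads swing forward as they close: fully open they stand 13 mm farther back than shut.
Start: joints at [1.104, 0.126, -0.04, 1.405, 0, 1.571], TCP at [0.236, 0.469, 0.256] pointing down, gripper open.
Joint ranges: [-2.72, 2.72], [-0.95, 1.95], [-1.27, 1.35], [-1.78, 2.02], [-1.46, 1.47], [-3.14, 3.14]. Speed limits (rad/s): [2.39, 2.39, 3.01, 3.14, 3.14, 3.14].

### API

Orientations are given as a rotation vector (axis times angle).
In Python, from station import sense, vision, ticket, env gives the robot as it stands. The module is installed in compiled form; this text tells all that it offers.
- The arm moves only by the tool jog_arm, never from a script. Its argument "targets" is a list of rows, each a list of 7 numbers: the shift along the tool's x, y, z in mm, then the turn, a rotation vector about the tool's x, y, z in degrees, then the opening, from 0 (shut) to 1 (fully open). A call has 1 to 8 rows; each row shifts and turns the commanded pose from where the row before left it, along the tool's axes as they then stand; what a row does not reach is not made up. A row lasts 1/10 s, in which the tool goes at most 50 mm and 8.59 degrees, less where a joint would pass 70% of its speed; a pose out of reach is approached as far as the arm can. A call is refused whole if a number of a shift passes 50 or a number of a turn 8.59, either way. A call with a gripper value outside its range is refused whole. The fingers move at their own pace and stop on an object; "force" is the grip in N (left out, the last holds). Time passes only in rows, so rows that do not move let the fingers close. It gives the time, the measured TCP pose, the force, the opening and the grip force at its end, in the units of the state.
- sense(): the state, without advancing time (a new reading comes with each control period).
- vision.snapshot(name): name is "side" or "top" or "wrist"; returns a dict with "img" (480x640x3 uint8, red, green, blue), "intrinsics" (3x3 intrinsics, pixels), "k1" (the pictures are not rectified: a ray, as slopes to the right and down, at radius r is drawn at 1 + k1 r^2 times it, then the intrinsics apply), "position" and "rotation" of the camera in the world. Camera axes: x right, y up, looking along -z (the intrinsics and any distortion apply to the point x, -y, -z); pixel columns grow to the right and rows downward; lengths in m; the calibration is good to about 2 mm. A picture is of the moment at which its call begins. There is no depth.
- ticket.close_job(): hands the job in; it is judged then, once.
The state is a dict: "clock": time; "joints": joint angles; "qd": joint speeds; "joint_efforts": joint torques, N m; "position": TCP position; "eef_rot": TCP orientation; "contact_force": force on the tool from outside, world axes, zero at the start; "wrist_torque": the same for the moment, N m; "grip_width": finger opening in m; "grip_force": force on a finger pad.
Only numpy, scipy, OpenCV 4.12 (cv2) and the standard library are available. Lean on these libraries where they do the work, as an engineer would, in place of code of your own. Each camera call takes 0.05 s, during which the arm holds its last target. There are 200 camera calls.

## Working session

There is one attempt and no reset: what is moved stays moved. The work goes in short steps, Python scripts to look and compute and a tool call to move; the robot and the scene stay as the last step left them, time stands still between calls to the robot, and variables do not carry over. Pictures are saved under pics/ and viewed, at most 10 in all, crops included, and the job is handed in when it is done.

Besides the shell and the picture viewer there is one more tool, called after "Request:" in YAML: its name, and indented under it one key for each argument. jog_arm: Moves the arm, as the interface text tells. Its arguments: {"type":"object","properties":{"targets":{"type":"array","items":{"type":"array","items":{"type":"number"}}},"force":{"type":"number"}},"required":["targets"]}

```bash
mkdir -p pics
cat > h.py <<'E'
import numpy as np, cv2
from scipy.spatial.transform import Rotation as R
from station import sense, vision, ticket, env
def snap(n,f):
    s=vision.snapshot(n); cv2.imwrite('pics/'+f,s['img'][:,:,::-1]); np.savez('pics/'+f[:-4]+'.npz',**{k:np.array(v) for k,v in s.items()}); return s
def load(f): return dict(np.load('pics/'+f+'.npz'))
def rotm(s):
    r=np.array(s['rotation']); return r if r.shape==(3,3) else R.from_rotvec(r).as_matrix()
def ray(s,u,v):
    K=np.array(s['intrinsics']); d=np.array([(u-K[0,2])/K[0,0],(v-K[1,2])/K[1,1]]); x=d.copy()
    for _ in range(30): x=d/(1+s['k1']*(x@x))
    return rotm(s)@np.array([x[0],-x[1],-1])
def at_z(s,u,v,z):
    d=ray(s,u,v); p=np.array(s['position']); return p+d*(z-p[2])/d[2]
def proj(s,P):
    K=np.array(s['intrinsics']); c=rotm(s).T@(np.array(P)-s['position']); x=np.array([c[0],-c[1]])/-c[2]; x=x*(1+s['k1']*(x@x)); return K[0,0]*x[0]+K[0,2],K[1,1]*x[1]+K[1,2]
E
python3 - <<'E'
from h import *
for n in('top','side'):
    s=snap(n,n+'0.png'); print(n,s['position'],s['rotation'],s['intrinsics'],s['k1'])
print(sense())
E
```

```text
top [0.37861419 0.00275989 1.0247764 ] [ 0.111814   -0.08499883 -1.57135782] [[442.34655474   0.         321.07597106]
 [  0.         442.34655474 239.59751173]
 [  0.           0.           1.        ]] -0.05656301340618432
side [0.44354491 0.94031853 1.13744396] [ 0.0244552  -1.09665743 -2.8411346 ] [[577.21370069   0.         317.41813214]
 [  0.         577.21370069 229.47440653]
 [  0.           0.           1.        ]] -0.13773393644109055
{'clock': 0.1, 'joints': array([ 1.10400344e+00,  1.26318132e-01, -4.05155995e-02,  1.40538258e+00,
        9.78341541e-06,  1.57082162e+00]), 'qd': array([-9.43847581e-05,  2.83812997e-04,  3.23936933e-03,  7.73145021e-04,
        4.19930327e-04, -8.69788708e-04]), 'joint_efforts': array([ 2.12461862e-03, -4.36905670e+01,  3.53607380e+01,  1.36836656e-02,
        1.97201120e-04, -1.58621063e-07]), 'position': array([0.23611218, 0.46854025, 0.25560319]), 'eef_rot': array([-7.26557955e-01, -3.05607430e+00,  2.16625317e-03]), 'contact_force': array([ 0.22165226,  0.57935713, -0.33310016]), 'wrist_torque': array([ 6.29443541e-02,  1.99269396e-05, -4.01694145e-02]), 'grip_force': 0.0, 'grip_width': 0.08582681933692685}
```

View pics/top0.png

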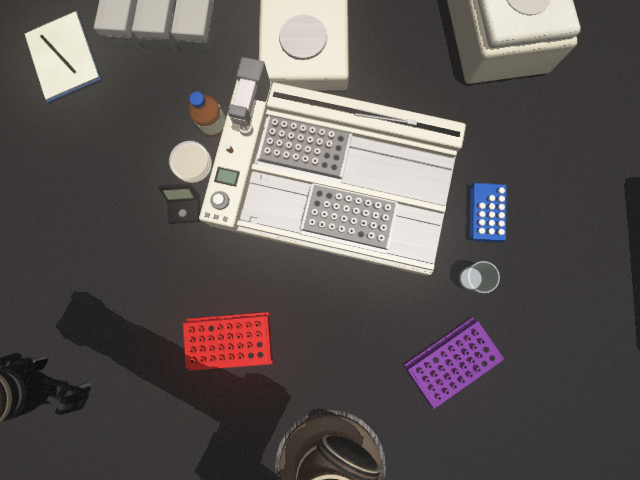

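View pics/side0.png

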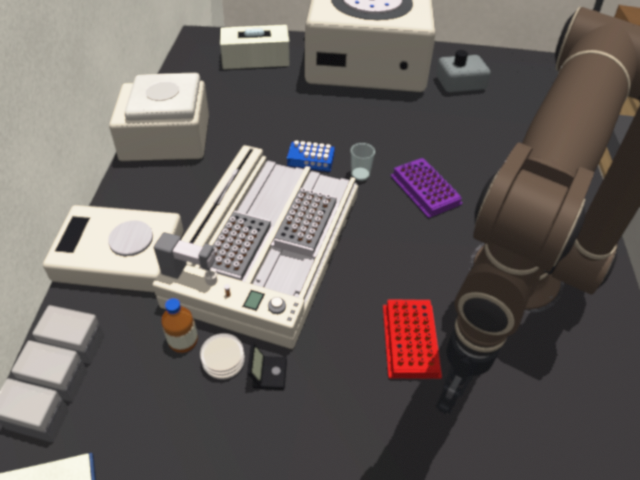

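Top view: the sampler lies at (200–465, 60–272), with its closed (+y) end on the left. The near grey tray is at (348,216), the far tray at (305,145), and the round key in its collar at (220,200). The small vial is at (230,149). The red and purple racks at (227,340) and (455,362) are decoys. I'll enlarge the crop to confirm and pick points.

Run:
```python
import cv2
i=cv2.imread('pics/top0.png')[75:275,195:462]
cv2.imwrite('pics/c1.png',cv2.resize(i,None,fx=2.996,fy=3,interpolation=cv2.INTER_CUBIC))
```

```text
(no output)
```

View pics/c1.png

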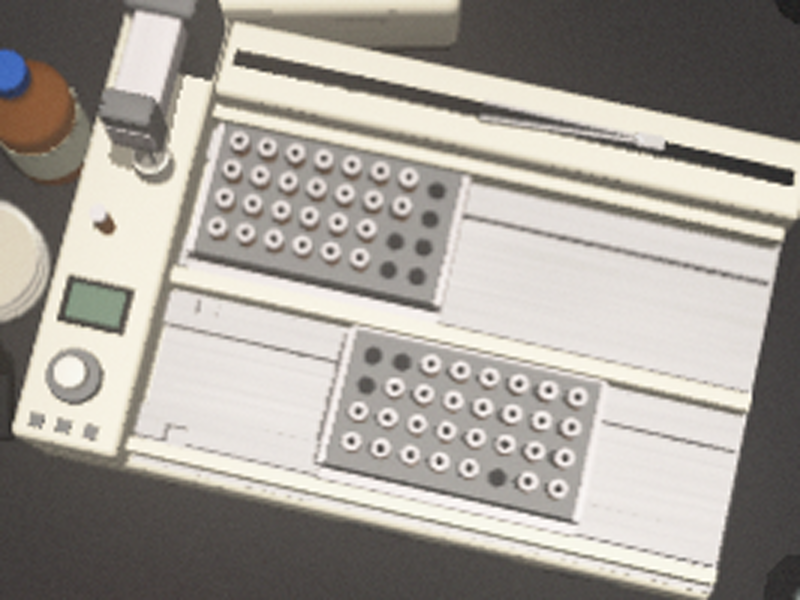

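Run:
```python
from h import *
s=load('top0'); np.set_printoptions(precision=4,suppress=True)
P={}
for n,x,y,z in [('hA',15,432,.1),('hB',120,458,.1),('key',70,373,.118),('collar',75,376,.112),('openIn',748,405,.078),('openOut',712,575,.078),
 ('guideL',130,445,.078),('guideR',715,572,.078),('divL',175,272,.078),('divR',748,400,.078),('trA',606,383,.097),('trB',580,521,.097),('ldA',350,325,.097),('ldB',318,462,.097),
 ('t2trA',467,179,.093),('t2ldA',220,122,.093),('t2ldB',190,255,.093),('t2trB',438,308,.093),('notchL',195,298,.065),('notchR',207,312,.065),('n2',170,432,.065),('n2b',188,428,.065),('houseR',800,215,.1),('farL',232,22,.1)]:
    P[n]=at_z(s,195+x/2.996,75+y/3,z)
    print(n,P[n])
def seg(a,b):
    d=P[b]-P[a]; print(a,b,np.linalg.norm(d),np.degrees(np.arctan2(d[1],d[0])))
for a,b in [('hB','hA'),('guideR','guideL'),('divR','divL'),('trA','ldA'),('trB','ldB'),('trA','trB'),('ldA','ldB'),('t2trA','t2ldA'),('t2trB','t2ldB')]: seg(a,b)
```

```text
hA [0.5405 0.2775 0.1   ]
hB [0.5214 0.2014 0.1   ]
key [0.5792 0.2344 0.118 ]
collar [0.5783 0.2323 0.112 ]
openIn [ 0.5617 -0.2502  0.078 ]
openOut [ 0.4385 -0.2199  0.078 ]
guideL [0.5343 0.199  0.078 ]
guideR [ 0.4407 -0.2221  0.078 ]
divL [0.6636 0.1685 0.078 ]
divR [ 0.5654 -0.2503  0.078 ]
trA [ 0.5743 -0.1443  0.097 ]
trB [ 0.4757 -0.1237  0.097 ]
ldA [0.6176 0.0382 0.097 ]
ldB [0.5183 0.0608 0.097 ]
t2trA [ 0.7278 -0.0472  0.093 ]
t2ldA [0.7735 0.1349 0.093 ]
t2ldB [0.6718 0.1552 0.093 ]
t2trB [ 0.6308 -0.0252  0.093 ]
notchL [0.6473 0.1554 0.065 ]
notchR [0.6365 0.1462 0.065 ]
n2 [0.546  0.1722 0.065 ]
n2b [0.5489 0.1589 0.065 ]
houseR [ 0.6972 -0.2879  0.1   ]
farL [0.8489 0.1263 0.1   ]
hB hA 0.07845663166198451 75.87564789884703
guideR guideL 0.4313434412730845 77.46414810244306
divR divL 0.43025526841055134 76.8034123398967
trA ldA 0.18757491861150105 76.66387331530136
trB ldB 0.1893261101273234 76.98122206740757
trA trB 0.1007687187055895 168.1805359500472
ldA ldB 0.10178619403102067 167.1810900802853
t2trA t2ldA 0.18774035823427532 75.90244605793298
t2trB t2ldB 0.18495688229400853 77.19112127837595
```

```bash
cat > go.py <<'E'
from h import *
import sys
def to(p,yaw_y=None):
    "print remaining tool-frame shift (mm) and yaw turn (deg) to target; yaw_y = wanted direction of tool y (deg, mod 180)"
    s=sense(); M=R.from_rotvec(s['eef_rot']).as_matrix()
    print('t',round(s['clock'],2),'pos',s['position'].round(4),'F',s['contact_force'].round(1),'w',round(s['grip_width'],4))
    print('shift mm',(M.T@(np.array(p)-s['position'])*1e3).round(1))
    a=np.degrees(np.arctan2(M[1,1],M[0,1])); print('tool y dir',a.round(2),'tilt z',M[:,2].round(3))
    if yaw_y is not None:
        d=(yaw_y-a+90)%180-90; print('tool z turn',-d if M[2,2]<0 else d)
E
python3 - <<'E'
from go import *
print(env.finger_overhang)
print(R.from_rotvec(sense()['eef_rot']).as_matrix().round(3))
yh=np.array([np.cos(np.radians(77)),np.sin(np.radians(77))])
f=np.array([.525,-.134])-yh*.05
to([*f,.2],-13)
s=load('side0')
for n,p in dict(key=[.5792,.2344,.118],trA=[.5743,-.1443,.097],trB=[.4757,-.1237,.097],ldA=[.6176,.0382,.097],ldB=[.5183,.0608,.097]).items(): print(n,np.round(proj(s,p),1))
i=cv2.imread('pics/side0.png')[165:335,170:397]
cv2.imwrite('pics/c2.png',cv2.resize(i,None,fx=3.5,fy=3.5,interpolation=cv2.INTER_CUBIC))
E
```

```text
0.025
[[-0.893  0.45  -0.001]
 [ 0.45   0.893 -0.001]
 [ 0.    -0.001 -1.   ]]
t 0.1 pos [0.2361 0.4685 0.2556] F [ 0.2  0.6 -0.3] w 0.0858
shift mm [-541.  -456.5   56.2]
tool y dir 63.25 tilt z [-0.001 -0.001 -1.   ]
tool z turn 76.25328826519477
key [276.5 300.7]
trA [299.3 186.6]
trB [336.4 195.2]
ldA [272.5 237.4]
ldB [312.8 248.1]
```

View pics/c2.png

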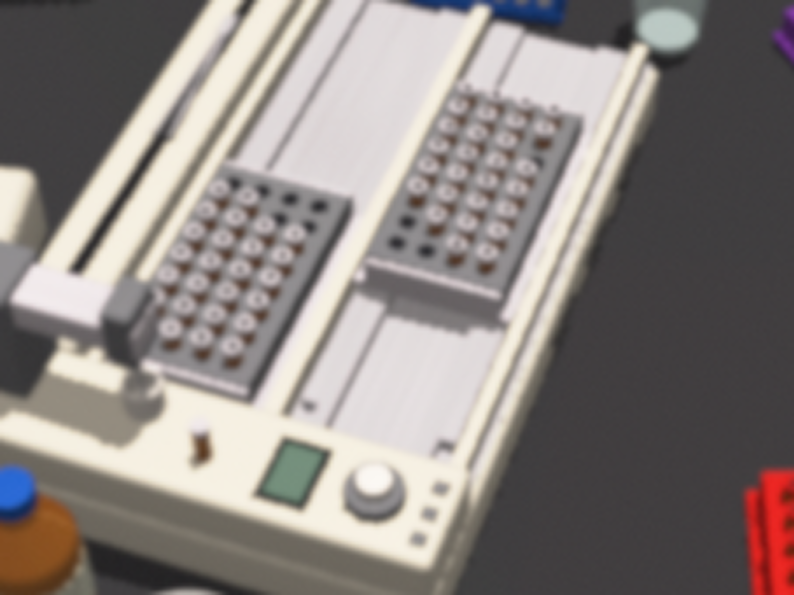

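The key at c2 (375,480), i.e. side (277,302), matches the top-view position to within 2 mm. It is the only round raised key with a collar. The near tray is 100 × 188 mm at lane angle 77°, as expected. Moving behind its trailing end.

Request:
jog_arm:
  targets:
    - [-34,-29,0,0,0,0,0.5]
    - [-34,-29,0,0,0,0,0.5]
    - [-34,-29,0,0,0,0,0.5]
    - [-34,-29,0,0,0,0,0.5]
    - [-34,-29,0,0,0,0,0.5]
    - [-34,-29,0,0,0,0,0.5]
    - [-34,-29,0,0,0,0,0.5]
    - [-34,-29,0,0,0,0,0.5]

```text
clock: 0.9
position: [0.3748, 0.1374, 0.2562]
eef_rot: [-0.726, -3.057, 0.0]
contact_force: [1.2, 0.6, 0.6]
grip_width: 0.0426
grip_force: 0.0
```

Request:
jog_arm:
  targets:
    - [-34,-29,0,0,0,0,0.5]
    - [-34,-29,0,0,0,0,0.5]
    - [-34,-29,0,0,0,0,0.5]
    - [-34,-29,0,0,0,0,0.5]
    - [-34,-29,0,0,0,0,0.5]
    - [-34,-29,0,0,0,0,0.5]
    - [-34,-29,0,0,0,0,0.5]
    - [-31,-21,0,0,0,0,0.5]

```text
clock: 1.7
position: [0.5143, -0.1842, 0.2558]
eef_rot: [-0.729, -3.055, 0.0]
contact_force: [0.6, 0.3, 0.3]
grip_width: 0.0431
grip_force: 0.0
```

Request:
jog_arm:
  targets:
    - [0,0,0,0,0,8.5,0.5]
    - [0,0,0,0,0,8.5,0.5]
    - [0,0,0,0,0,8.5,0.5]
    - [0,0,0,0,0,8.5,0.5]
    - [0,0,0,0,0,8.5,0.5]
    - [0,0,0,0,0,8.5,0.5]
    - [0,0,0,0,0,8.5,0.5]
    - [0,0,0,0,0,8.5,0.5]

```text
clock: 2.5
position: [0.514, -0.1818, 0.2558]
eef_rot: [-2.317, -2.12, 0.001]
contact_force: [0.6, -0.6, 0.9]
grip_width: 0.0429
grip_force: 0.0
```

Request:
jog_arm:
  targets:
    - [0,0,0,0,0,8.3,0.5]
    - [0,0,0,0,0,0,0.5]
    - [0,0,0,0,0,0,0.5]

```text
clock: 2.8
position: [0.5141, -0.1818, 0.256]
eef_rot: [-2.456, -1.959, 0.0]
contact_force: [0.5, 0.1, 0.2]
grip_width: 0.0425
grip_force: 0.0
```

Run:
```python
from go import *
yh=np.array([np.cos(np.radians(77)),np.sin(np.radians(77))])
f=np.array([.525,-.134])-yh*.04
to([*f,.102],-13)
print(sense()['joints'].round(2))
snap('wrist','w1.png')
```

```text
t 2.8 pos [ 0.5141 -0.1818  0.256 ] F [0.5 0.1 0.2] w 0.0425
shift mm [  9.   0. 154.]
tool y dir -12.85 tilt z [-0.001  0.    -1.   ]
tool z turn 0.1522713527755144
[-0.34  0.16  0.01  1.41 -0.    1.46]
```

View pics/w1.png

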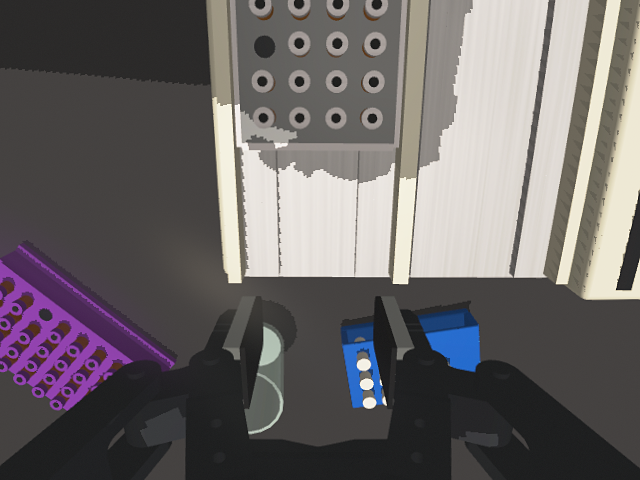

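Wrist view: the trailing end of the near tray is at row ~147, columns 238–396 (centre 317). It is centred ahead of the fingers (235–410). Checking with its calibration.

Run:
```python
from go import *
s=load('w1')
M=R.from_rotvec(sense()['eef_rot']).as_matrix(); p=sense()['position']
for n,u,v,z in [('trA',396,150,.097),('trB',238,145,.097),('gL',240,283,.078),('gLo',227,283,.078),('gR',393,283,.078),('gRo',409,283,.078),('tip?L',250,298,.22),('tip?R',385,298,.22)]:
    q=at_z(s,u,v,z); print(n,q.round(4),'tool',(M.T@(q-p)*1e3).round(1))
print(s['position'],rotm(s).round(2))
```

```text
trA [ 0.5757 -0.1455  0.097 ] tool [ 49.1  52.  159. ]
trB [ 0.4744 -0.119   0.097 ] tool [ 52.4 -52.6 159.1]
gL [ 0.4421 -0.2228  0.078 ] tool [-56.  -61.  178.1]
gLo [ 0.4321 -0.2205  0.078 ] tool [-56.  -71.3 178.1]
gR [ 0.5592 -0.2496  0.078 ] tool [-56.   59.2 178. ]
gRo [ 0.5715 -0.2524  0.078 ] tool [-56.1  71.8 178. ]
tip?L [ 0.4874 -0.1733  0.22  ] tool [  2.4 -27.9  36.1]
tip?R [ 0.5418 -0.1857  0.22  ] tool [ 2.4 27.9 36. ]
[ 0.5320104  -0.10416801  0.37363826] [[ 0.97  0.21  0.07]
 [-0.22  0.93  0.3 ]
 [-0.   -0.31  0.95]]
```

Request:
jog_arm:
  targets:
    - [0,0,45,0,0,0,0.5]
    - [0,0,45,0,0,0,0.5]
    - [0,0,40,0,0,0,0.5]
    - [0,0,27,0,0,0,0.5]
    - [15,0,0,0,0,0,0.5]
    - [10,0,0,0,0,0,0.5]
    - [5,0,0,0,0,0,0.5]
    - [0,0,0,0,0,0,0.5]

```text
clock: 3.65
position: [0.5223, -0.1519, 0.1012]
eef_rot: [2.455, 1.956, 0.003]
contact_force: [-0.2, 0.9, -0.3]
grip_width: 0.0426
grip_force: 0.0
```

Request:
jog_arm:
  targets:
    - [4,0,0,0,0,0,0.5]
    - [4,0,0,0,0,0,0.5]
    - [4,0,0,0,0,0,0.5]
    - [4,0,0,0,0,0,0.5]
    - [0,0,0,0,0,0,0.5]

```text
clock: 4.15
position: [0.525, -0.1377, 0.1001]
eef_rot: [2.458, 1.953, -0.0]
contact_force: [-0.8, -3.6, 3.6]
grip_width: 0.0428
grip_force: 2.1
```

Request:
jog_arm:
  targets:
    - [6,0,0,0,0,0,0.5]
    - [8,0,0,0,0,0,0.5]
    - [8,0,0,0,0,0,0.5]
    - [8,0,0,0,0,0,0.5]
    - [8,0,0,0,0,0,0.5]
    - [6,0,0,0,0,0,0.5]
    - [4,0,0,0,0,0,0.5]
    - [0,0,0,0,0,0,0.5]

```text
clock: 4.95
position: [0.5358, -0.0906, 0.0999]
eef_rot: [2.458, 1.954, 0.0]
contact_force: [0.2, -5.3, 3.3]
grip_width: 0.0427
grip_force: 2.0
```

Run:
```python
from go import *
to([.55,-.05,.1],-13)
s=sense();print(s['wrist_torque'],s['grip_force'])
w=snap('wrist','w2.png'); t=snap('top','t2.png')
a=cv2.resize(w['img'][:300],(640,300)); b=cv2.resize(t['img'][140:280,200:460],(533,287))
o=np.zeros((590,640,3),np.uint8); o[:300]=a; o[302:589,:533]=b; cv2.imwrite('pics/m2.png',o[:,:,::-1])
```

```text
t 4.95 pos [ 0.5358 -0.0906  0.0999] F [ 0.2 -5.3  3.3] w 0.0427
shift mm [42.8  4.7 -0.1]
tool y dir -13.05 tilt z [ 0.001 -0.001 -1.   ]
tool z turn -0.05189842955309132
[-0.79380123 -0.01535722 -0.05711816] 2.0363198965787888
```

View pics/m2.png

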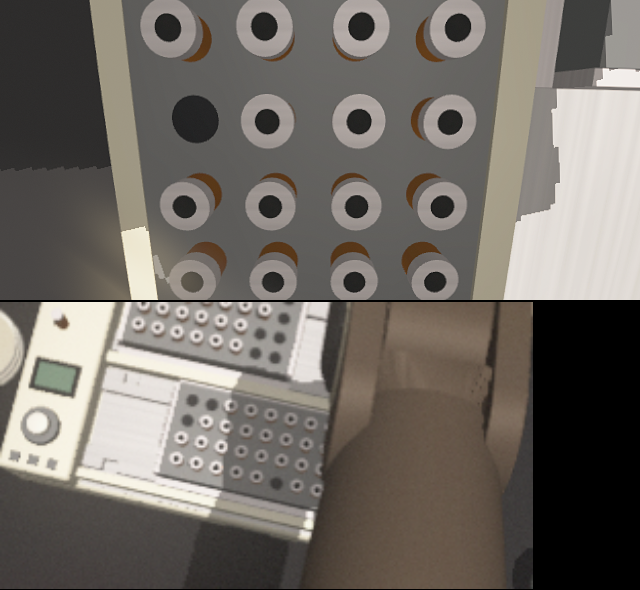

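The tray slides straight, square in its lane, with about 74 mm left. Continuing.

Request:
jog_arm:
  targets:
    - [6,0,0,0,0,0,0.5]
    - [9,0,0,0,0,0,0.5]
    - [9,0,0,0,0,0,0.5]
    - [9,0,0,0,0,0,0.5]
    - [9,0,0,0,0,0,0.5]
    - [7,0,0,0,0,0,0.5]
    - [4,0,0,0,0,0,0.5]
    - [2,0,0,0,0,0,0.5]

```text
clock: 5.85
position: [0.5477, -0.0373, 0.0995]
eef_rot: [2.459, 1.954, -0.002]
contact_force: [-0.9, -7.2, 4.9]
grip_width: 0.0428
grip_force: 3.5
```

Request:
jog_arm:
  targets:
    - [2,0,0,0,0,0,0.5]
    - [2,0,0,0,0,0,0.5]
    - [1.5,0,0,0,0,0,0.5]
    - [1.5,0,0,0,0,0,0.5]
    - [1.5,0,0,0,0,0,0.5]

```text
clock: 6.35
position: [0.5495, -0.0294, 0.0996]
eef_rot: [2.459, 1.953, -0.002]
contact_force: [-2.5, -6.2, 4.9]
grip_width: 0.0426
grip_force: 3.5
```

Request:
jog_arm:
  targets:
    - [1.5,0,0,0,0,0,0.5]
    - [1.5,0,0,0,0,0,0.5]

```text
clock: 6.55
position: [0.5501, -0.0264, 0.0995]
eef_rot: [2.459, 1.953, -0.002]
contact_force: [-1.7, -6.1, 4.3]
grip_width: 0.0427
grip_force: 3.4
```

Request:
jog_arm:
  targets:
    - [1.5,0,0,0,0,0,0.5]
    - [1.5,0,0,0,0,0,0.5]

```text
clock: 6.75
position: [0.5508, -0.0235, 0.0995]
eef_rot: [2.459, 1.953, -0.002]
contact_force: [-1.2, -7.1, 4.8]
grip_width: 0.0427
grip_force: 3.3
```

Request:
jog_arm:
  targets:
    - [1.5,0,0,0,0,0,0.5]
    - [1.5,0,0,0,0,0,0.5]

```text
clock: 6.95
position: [0.5514, -0.0199, 0.0991]
eef_rot: [-2.46, -1.954, 0.001]
contact_force: [-1.3, -7.1, 4.0]
grip_width: 0.0427
grip_force: 3.4
```

Request:
jog_arm:
  targets:
    - [1,0,0,0,0,0,0.5]
    - [1,0,0,0,0,0,0.5]

```text
clock: 7.15
position: [0.5518, -0.0182, 0.0991]
eef_rot: [2.46, 1.954, -0.002]
contact_force: [0.1, -5.5, 2.6]
grip_width: 0.0424
grip_force: 2.7
```

Request:
jog_arm:
  targets:
    - [1,0,0,0,0,0,0.5]
    - [1,0,0,0,0,0,0.5]

```text
clock: 7.35
position: [0.5521, -0.0168, 0.0992]
eef_rot: [2.459, 1.953, -0.004]
contact_force: [-2.5, -9.6, 3.7]
grip_width: 0.043
grip_force: 5.1
```

Request:
jog_arm:
  targets:
    - [1,0,0,0,0,0,0.5]
    - [1,0,0,0,0,0,0.5]

```text
clock: 7.55
position: [0.5521, -0.0166, 0.0992]
eef_rot: [2.458, 1.95, -0.009]
contact_force: [-4.8, -16.5, 5.7]
grip_width: 0.0425
grip_force: 8.8
```

The force rose to 17 N with no travel, so the tray is against the notch ends. Backing off, rising, and checking.

Request:
jog_arm:
  targets:
    - [-3,0,0,0,0,0,0.5]
    - [-5,0,0,0,0,0,0.5]
    - [-20,0,0,0,0,0,0.5]
    - [-20,0,0,0,0,0,0.5]
    - [0,0,-40,0,0,0,0.5]
    - [0,0,-40,0,0,0,0.5]
    - [0,0,-40,0,0,0,0.5]
    - [0,0,0,0,0,0,0.5]

```text
clock: 8.35
position: [0.5445, -0.0604, 0.2248]
eef_rot: [2.455, 1.952, 0.011]
contact_force: [0.5, 1.2, 0.2]
grip_width: 0.043
grip_force: 0.0
```

Run:
```python
from go import *
to([.5792,.2344,.2],-13)
w=snap('wrist','w3.png'); t=snap('side','s3.png')
a=w['img'][:290]; b=cv2.resize(t['img'][165:315,200:420],(440,300),interpolation=cv2.INTER_CUBIC)
o=np.zeros((592,640,3),np.uint8); o[:290]=a; o[292:592,:440]=b; cv2.imwrite('pics/m3.png',o[:,:,::-1])
```

```text
t 8.35 pos [ 0.5445 -0.0604  0.2248] F [0.5 1.2 0.2] w 0.043
shift mm [295.  -32.8  25.3]
tool y dir -13.03 tilt z [ 0.009  0.001 -1.   ]
tool z turn -0.02788000303716842
```

View pics/m3.png

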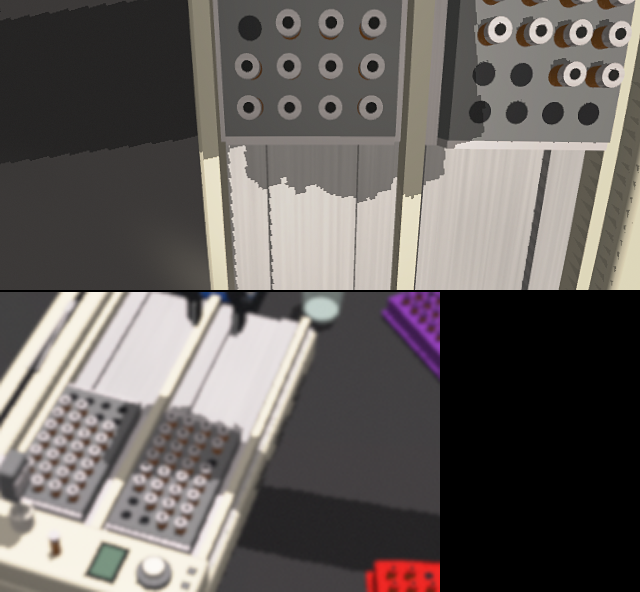

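Both trays end level in y (rows 142 and 145). I still have to verify the 4 mm drop, so I'll compare the apparent cap pitch on both trays in the wrist picture.

Run:
```python
from h import *
s=load('w3'); g=cv2.cvtColor(s['img'],cv2.COLOR_RGB2GRAY)
G=cv2.resize(g[:140,200:],None,fx=4,fy=4,interpolation=cv2.INTER_CUBIC)
c=cv2.HoughCircles(cv2.GaussianBlur(G,(0,0),2),cv2.HOUGH_GRADIENT,1,90,param1=80,param2=22,minRadius=38,maxRadius=70)[0]
o=cv2.cvtColor(G,cv2.COLOR_GRAY2BGR)
for x,y,r in c: cv2.circle(o,(int(x),int(y)),int(r),(0,0,255),2)
cv2.imwrite('pics/hc.png',cv2.resize(o,(800,254)))
for x,y,r in sorted(c.tolist(),key=lambda k:(k[1]//100,k[0])):
    u,v=200+(x+.5)/4-.5,(y+.5)/4-.5; q=at_z(s,u,v,.111); a=np.radians(-13); L=np.array([[np.cos(a),np.sin(a)],[-np.sin(a),np.cos(a)]])@q[:2]
    print(round(u,1),round(v,1),round(r/4,1),(L*1e3).round(1))
```

```text
288.0 23.5 12.2 [530.1 182.3]
329.8 21.8 13.4 [551.5 183.1]
373.8 21.0 12.0 [574.  183.6]
501.8 29.8 14.2 [641.2 180.4]
542.8 31.2 14.0 [663.3 180.2]
579.8 33.8 11.0 [683.7 179.5]
618.5 35.5 10.7 [705.5 179.4]
246.0 64.8 12.1 [507.6 162.5]
288.2 64.8 12.1 [529.8 162.4]
330.5 65.8 12.6 [552.  161.8]
371.5 65.5 12.9 [573.6 162. ]
482.2 73.0 12.4 [633.  158.8]
520.8 73.5 11.6 [654.1 158.9]
576.0 74.8 13.2 [685.  158.9]
615.2 76.0 13.7 [707.5 158.8]
248.2 107.2 12.2 [507.8 140.9]
329.8 106.5 11.9 [551.7 141.2]
370.5 107.5 12.0 [573.8 140.7]
478.8 111.0 11.8 [633.2 139.2]
515.8 113.2 10.5 [654.  138.2]
551.0 111.5 12.2 [673.9 139.5]
588.0 115.0 10.7 [695.6 137.9]
```

View pics/hc.png

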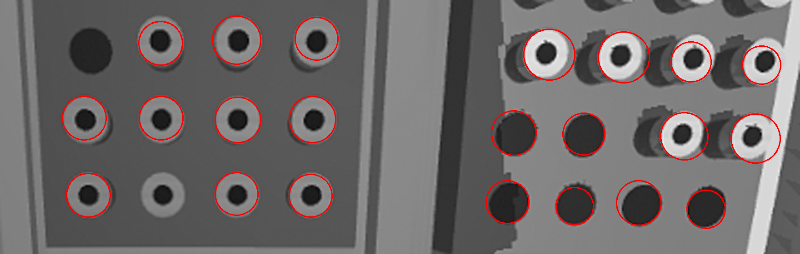

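Run:
```python
from h import *
from scipy.optimize import least_squares
# light ring blobs (filled) -> cap-top centres; fit lattice at plane z with unknown pitch
def caps(f,roi,amin,amax,thr):
    s=load(f); x0,x1,y0,y1=roi; g=cv2.cvtColor(s['img'],cv2.COLOR_RGB2GRAY)[y0:y1,x0:x1]
    G=cv2.resize(g,None,fx=4,fy=4,interpolation=cv2.INTER_CUBIC)
    B=(G>thr).astype(np.uint8); cs,h=cv2.findContours(B,cv2.RETR_CCOMP,cv2.CHAIN_APPROX_NONE); out=[]
    for c in cs:
        A=cv2.contourArea(c)/16
        if not amin<A<amax: continue
        (x,y),r=cv2.minEnclosingCircle(c)
        if A*16/(np.pi*r*r)<.8: continue
        m=cv2.moments(c); out.append((x0+(m['m10']/m['m00']+.5)/4-.5,y0+(m['m01']/m['m00']+.5)/4-.5,A))
    return s,np.array(out)
def fit(s,c,z):
    P=np.array([at_z(s,u,v,z)[:2] for u,v,_ in c])*1e3; a=np.radians(-13)
    L=P@np.array([[np.cos(a),-np.sin(a)],[np.sin(a),np.cos(a)]]); I=np.round((L-L[0])/22)
    f=lambda q:((q[:2]+q[2]*(I@np.array([[np.cos(q[3]),np.sin(q[3])],[-np.sin(q[3]),np.cos(q[3])]])))-L).ravel()
    r=least_squares(f,[*L[0],22,0],loss='soft_l1',f_scale=.3); return r.x.round(3),np.sqrt(np.mean(r.fun**2)).round(2)
# dark holes: invert by looking at caps' inner hole contours
for f,roi,ar in [('w1',(245,390,0,140),(25,250)),('w2',(135,500,0,300),(500,3500)),('w3',(222,398,0,135),(40,330)),('w3',(470,640,0,130),(40,330))]:
    for thr in (70,85,100,115,130):
        s,c=caps(f,roi,*ar,thr)
        if len(c)<4: print(f,thr,len(c)); continue
        print(f,thr,len(c),c[:,2].astype(int)[:6],[(z,*fit(s,c,z)) for z in (.115,.111)])
```

```text
w1 70 11 [71 68 68 68 78 76] [(0.115, array([ 5.74162e+02,  7.94900e+00,  2.17970e+01, -7.00000e-03]), np.float64(0.48)), (0.111, array([ 5.74667e+02,  7.78900e+00,  2.21360e+01, -7.00000e-03]), np.float64(0.49))]
w1 85 11 [75 73 73 73 83 82] [(0.115, array([ 5.74161e+02,  7.95900e+00,  2.18000e+01, -7.00000e-03]), np.float64(0.47)), (0.111, array([ 5.74665e+02,  7.79900e+00,  2.21400e+01, -7.00000e-03]), np.float64(0.48))]
w1 100 11 [80 79 80 79 85 89] [(0.115, array([ 5.74157e+02,  7.97900e+00,  2.17980e+01, -7.00000e-03]), np.float64(0.47)), (0.111, array([ 5.74661e+02,  7.82000e+00,  2.21370e+01, -7.00000e-03]), np.float64(0.47))]
w1 115 11 [85 85 86 86 92 92] [(0.115, array([ 5.74157e+02,  7.98800e+00,  2.17990e+01, -7.00000e-03]), np.float64(0.46)), (0.111, array([ 5.74661e+02,  7.82800e+00,  2.21380e+01, -7.00000e-03]), np.float64(0.46))]
w1 130 11 [90 92 94 95 97 98] [(0.115, array([ 5.74155e+02,  8.00900e+00,  2.17980e+01, -7.00000e-03]), np.float64(0.45)), (0.111, array([ 5.74659e+02,  7.85000e+00,  2.21380e+01, -7.00000e-03]), np.float64(0.46))]
w2 70 5 [1788  569  578  57
[... 2094 characters left out ...]
 5.73599e+02,  1.40082e+02,  2.17900e+01, -2.00000e-03]), np.float64(0.44))]
w3 70 4 [84 92 93 97] [(0.115, array([7.03423e+02, 1.58941e+02, 2.15430e+01, 9.00000e-03]), np.float64(0.21)), (0.111, array([7.06237e+02, 1.59220e+02, 2.19220e+01, 9.00000e-03]), np.float64(0.21))]
w3 85 4 [ 89  97  98 101] [(0.115, array([7.03440e+02, 1.58937e+02, 2.15500e+01, 9.00000e-03]), np.float64(0.21)), (0.111, array([7.06254e+02, 1.59216e+02, 2.19290e+01, 9.00000e-03]), np.float64(0.21))]
w3 100 4 [ 93 101 102 106] [(0.115, array([7.03439e+02, 1.58947e+02, 2.15490e+01, 9.00000e-03]), np.float64(0.21)), (0.111, array([7.06253e+02, 1.59227e+02, 2.19280e+01, 9.00000e-03]), np.float64(0.21))]
w3 115 3
w3 130 2
```

The drop is confirmed. Cap pitch is 21.80 mm before at z 0.115, and 21.81 mm now at z 0.111, so the caps are 4 mm lower. It also matches the far tray. Closing the fingers and going over the key.

Request:
jog_arm:
  targets:
    - [10,0,-10,0,0,0,0]
    - [40,-5,0,0,0,0,0]
    - [40,-5,0,0,0,0,0]
    - [40,-5,0,0,0,0,0]
    - [40,-5,0,0,0,0,0]
    - [40,-5,0,0,0,0,0]
    - [30,-8,0,0,0,0,0]
    - [0,0,0,0,0,0,0]

```text
clock: 9.25
position: [0.5633, 0.1848, 0.2276]
eef_rot: [-2.452, -1.959, 0.003]
contact_force: [-0.2, 0.3, -0.5]
grip_width: -0.0001
grip_force: 0.0
```

Request:
jog_arm:
  targets:
    - [0,0,0,0,0,0,0]
    - [0,0,0,0,0,0,0]

```text
clock: 9.45
position: [0.5639, 0.1802, 0.2287]
eef_rot: [-2.459, -1.954, 0.002]
contact_force: [-0.5, -0.9, 0.3]
grip_width: -0.0
grip_force: 0.0
```

Run:
```python
from go import *
to([.5792,.2344,.2],-13)
w=snap('wrist','w4.png')
print(env.finger_overhang, sense()['joints'].round(2))
```

```text
t 9.45 pos [0.5639 0.1802 0.2287] F [-0.5 -0.9  0.3] w -0.0
shift mm [56.2  2.7 28.7]
tool y dir -13.06 tilt z [-0.001 -0.    -1.   ]
tool z turn -0.06414758240120477
0.025 [ 0.31  0.26  0.06  1.38 -0.    2.11]
```

View pics/w4.png

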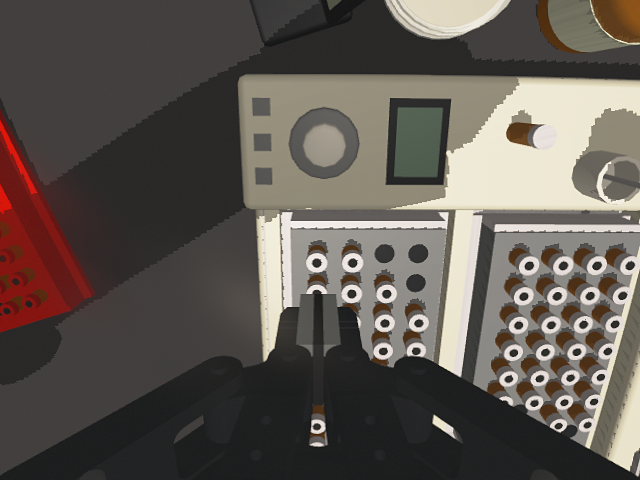

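Wrist view: key cap at (325,145) in its collar centred (324,143), display at (418,142), vial at (530,135). Both trays lie level along the housing. The shut fingertips at (318,295) span about 12 × 22 mm, so a straight press fits the key.

Run:
```python
from go import *
s=load('w4'); q=at_z(s,325,145.5,.118); print(q, at_z(s,324,143,.112)); to([*q[:2],.118+.025+.012],-13)
```

```text
[0.58064512 0.23456497 0.118     ] [0.58036441 0.23542177 0.112     ]
t 9.5 pos [0.5641 0.1799 0.2289] F [ 0.1 -1.   0.2] w -0.0002
shift mm [57.1  3.8 73.9]
tool y dir -13.1 tilt z [-0.001 -0.    -1.   ]
tool z turn -0.100946336580364
```

Request:
jog_arm:
  targets:
    - [30,2,0,0,0,0,0]
    - [27,2,0,0,0,0,0]
    - [0,0,30,0,0,0,0]
    - [0,0,25,0,0,0,0]
    - [0,0,15,0,0,0,0]
    - [0,0,4,0,0,0,0]
    - [0,0,0,0,0,0,0]
    - [0,0,0,0,0,0,0]

```text
clock: 10.3
position: [0.5816, 0.2348, 0.1565]
eef_rot: [2.46, 1.953, 0.002]
contact_force: [-0.4, 0.4, -0.3]
grip_width: 0.0005
grip_force: 0.0
```

Run:
```python
from go import *
to([.5803,.2346,.143],-13)
```

```text
t 10.3 pos [0.5816 0.2348 0.1565] F [-0.4  0.4 -0.3] w 0.0005
shift mm [-0.6 -1.3 13.5]
tool y dir -13.1 tilt z [ 0.001  0.001 -1.   ]
tool z turn -0.10179675476486238
```

Request:
jog_arm:
  targets:
    - [0,-1,5,0,0,0,0]
    - [0,0,4,0,0,0,0]
    - [0,0,3,0,0,0,0]
    - [0,0,2,0,0,0,0]
    - [0,0,1,0,0,0,0]
    - [0,0,1,0,0,0,0]

```text
clock: 10.9
position: [0.5805, 0.2357, 0.1409]
eef_rot: [2.459, 1.954, 0.003]
contact_force: [-2.5, -2.5, 14.6]
grip_width: 0.0002
grip_force: 7.3
```

Request:
jog_arm:
  targets:
    - [0,0,1,0,0,0,0]
    - [0,0,1,0,0,0,0]
    - [0,0,1,0,0,0,0]

```text
clock: 11.2
position: [0.5806, 0.2356, 0.1406]
eef_rot: [2.458, 1.954, 0.007]
contact_force: [-7.7, -3.2, 28.0]
grip_width: 0.0
grip_force: 14.3
```

Hard stop at 28 N, but 3.6 mm higher than computed. I'll release in steps and read the force profile to see whether it was the full 6 mm travel.

Request:
jog_arm:
  targets:
    - [0,0,-3,0,0,0,0]
    - [0,0,-0.5,0,0,0,0]

```text
clock: 11.4
position: [0.5804, 0.2356, 0.1413]
eef_rot: [2.459, 1.954, 0.003]
contact_force: [-0.1, -0.3, 4.8]
grip_width: -0.0002
grip_force: 2.3
```

Request:
jog_arm:
  targets:
    - [0,0,-1,0,0,0,0]
    - [0,0,0,0,0,0,0]

```text
clock: 11.6
position: [0.5804, 0.2356, 0.1412]
eef_rot: [2.459, 1.954, 0.001]
contact_force: [1.6, -0.6, 4.3]
grip_width: -0.0002
grip_force: 2.4
```

Request:
jog_arm:
  targets:
    - [0,0,-1,0,0,0,0]
    - [0,0,0,0,0,0,0]

```text
clock: 11.8
position: [0.5804, 0.2357, 0.1419]
eef_rot: [2.459, 1.955, 0.001]
contact_force: [1.5, -0.6, 5.0]
grip_width: 0.0001
grip_force: 2.2
```

Request:
jog_arm:
  targets:
    - [0,0,-2,0,0,0,0]
    - [0,0,0,0,0,0,0]

```text
clock: 12.0
position: [0.5804, 0.2356, 0.1439]
eef_rot: [2.459, 1.955, 0.001]
contact_force: [2.8, 0.1, 3.9]
grip_width: 0.0001
grip_force: 1.6
```

Request:
jog_arm:
  targets:
    - [0,0,-2,0,0,0,0]
    - [0,0,0,0,0,0,0]

```text
clock: 12.2
position: [0.5799, 0.2355, 0.1457]
eef_rot: [-2.459, -1.955, 0.001]
contact_force: [0.5, 0.5, 2.4]
grip_width: -0.0
grip_force: 1.1
```

The release shows the spring: about 5 N just off the hard stop at 0.1406, down to 2.4 N at 0.1457. That is the full 6 mm stroke. Retreating.

Request:
jog_arm:
  targets:
    - [0,0,-5,0,0,0,0]
    - [0,0,-25,0,0,0,0]
    - [0,0,-40,0,0,0,0]
    - [0,0,-30,0,0,0,0]
    - [0,-40,0,0,0,0,0]
    - [0,-45,0,0,0,0,0]
    - [0,-45,0,0,0,0,0]
    - [0,-30,0,0,0,0,0]

```text
clock: 13.0
position: [0.421, 0.2714, 0.2455]
eef_rot: [-2.458, -1.955, 0.004]
contact_force: [1.1, 0.1, -0.1]
grip_width: -0.0002
grip_force: 0.0
```

Request:
jog_arm:
  targets:
    - [0,-40,0,0,0,0,0]
    - [0,-40,0,0,0,0,0]
    - [0,0,0,0,0,0,0]

```text
clock: 13.3
position: [0.3421, 0.2895, 0.2459]
eef_rot: [-2.455, -1.959, 0.004]
contact_force: [0.8, -0.2, 0.2]
grip_width: 0.0002
grip_force: 0.0
```

Run:
```python
from go import *
to([.5,0,.1])
t=snap('top','t5.png'); v=snap('side','s5.png')
o=np.zeros((600,800,3),np.uint8); o[:300,:400]=cv2.resize(t['img'][75:275,190:457],(400,300)); o[300:,:400]=cv2.resize(v['img'][130:400,120:480],(400,300)); o[:300,400:]=cv2.resize(load('top0')['img'][75:275,190:457],(400,300)); o[300:,400:]=cv2.resize(load('side0')['img'][130:400,120:480],(400,300))
cv2.imwrite('pics/m5.png',o[:,:,::-1])
```

```text
t 13.3 pos [0.3421 0.2895 0.2459] F [ 0.8 -0.2  0.2] w 0.0002
shift mm [-247.1  218.6  145.7]
tool y dir -12.83 tilt z [-0.002 -0.001 -1.   ]
```

View pics/m5.png

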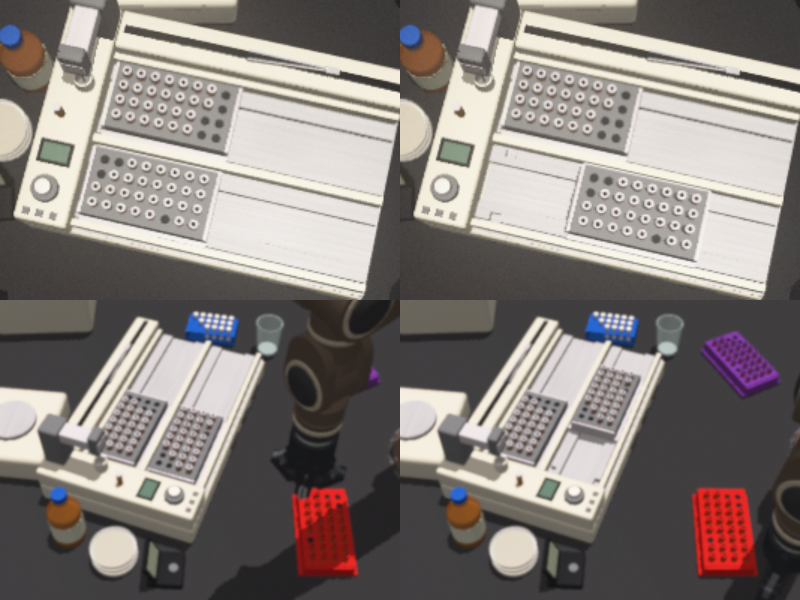

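The near tray is home beside the far tray: their trailing ends are at m5 (215,220) and (238,120), along the lane angle. The key is up at (45,187), the vial stands at (60,110), and nothing else has moved. The arm is clear, so I'm handing in.

```bash
python3 -c "
from station import ticket
print(ticket.close_job())"
```

```text
the job is handed in; nothing more can be done
None
```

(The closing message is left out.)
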